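# Empty the measuring cup of refill pans into the compact case

## Task

Pick up the steel measuring cup, tip it over the open silver compact case until all four aluminium refill pans have dropped out into the case's tray, then stand the empty cup upright on the round cork coaster with its whole foot on the coaster. Leave the perfume bottle, the lipstick and the eyelash curler undisturbed where they are.

Things in the scene. Friction and masses are not known exactly. Their poses are not given: they have to be found in the camera images.
- cup: loose steel measuring cup, about 180 g: tapered, 50 mm high, 52 mm across the foot, 84 mm across the rim, wall 2.5 mm, floor 3 mm; one straight level round-bar handle 13 mm thick, along -x at 44 mm height, from 42 to 132 mm off the cup's axis. Origin: centre of the foot's underside, z up out of the mouth. Starts upright on the counter, handle roughly towards the robot
- cup_grip (a point): point on the axis of the cup's handle, 88 mm from the cup's axis and 44 mm above the foot, where it is well pinched, from above or from a tilt about the handle's own length; axes as the cup's
- cup_rim (a point): centre of the cup's open mouth, 50 mm above the foot; axes as the cup's
- case: fixed open silver (aluminium) compact case: a rectangular tray, outside 130 mm along x by 150 mm along y by 24 mm high, walls and floor 4 mm thick; its mirrored lid, 126 by 150 by 7 mm, lies opened flat on the counter along the tray's +x side. Origin: centre of the tray's underside, z up
- case_in (a point): centre of the tray's inner floor (inside 122 mm along x, 142 mm along y, 20 mm deep), where the pans must end up; axes as the case's
- coaster: fixed round cork coaster, 110 mm in diameter, 6 mm thick; origin at the centre of its underside. It lies on one side of the cup and the case on the other; which is which varies. A fixed brass hand press (185 mm tall, not used) stands farther out on the robot's right, about half a metre to that side
- pan_a: one of four identical round aluminium refill pans, shallow dishes 22 mm in diameter and 8 mm high, 12 g, smooth; origin at the centre of the underside. At the start all four lie in the measuring cup
- pan_b: one of four identical round aluminium refill pans, shallow dishes 22 mm in diameter and 8 mm high, 12 g, smooth; origin at the centre of the underside. At the start all four lie in the measuring cup
- pan_c: one of four identical round aluminium refill pans, shallow dishes 22 mm in diameter and 8 mm high, 12 g, smooth; origin at the centre of the underside. At the start all four lie in the measuring cup
- pan_d: one of four identical round aluminium refill pans, shallow dishes 22 mm in diameter and 8 mm high, 12 g, smooth; origin at the centre of the underside. At the start all four lie in the measuring cup
- perfume: loose ribbed amber glass perfume bottle with a brass cap, 54 mm in diameter, 96 mm high, standing behind the cup; origin at the centre of the underside; to be left alone
- lipstick: loose gold metal lipstick tube standing on end, 21 mm in diameter, 78 mm high, behind the cup; origin at the centre of the underside; to be left alone
- curler: loose black plastic eyelash curler lying flat behind the cup, about 105 by 50 by 14 mm; origin at its middle on the counter, x along its length; to be left alone
Things that resemble listed ones, but are neither listed nor needed, are in the scene too. What is shaped like the cup but red is not meant.

How it is judged:
By the outcome, as a careful person would: the job done as asked, in the order asked, and still so for the second after the job is handed in, with the robot touching nothing.
It also fails if it takes over 53 s, if anything falls off the work surface, if the arm or the gripper's body presses on something with over 40 N, if the wrist force passes 120 N, or if a joint passes its speed limit or range.

## Robot

A 6-joint arm with a two-finger parallel gripper is mounted at the origin on the work surface. World frame = base frame: x ahead of the robot, y to its left, z up, the work surface at z = 0. Lengths are in mm, angles in rad, forces in N, time in s.
With the tool pointing down it reaches from about 300 to 775 mm from the base axis. Payload 14.6 kg.
Tool frame: the origin (TCP) lies between the finger pads; the fingertips stand manip.nose_length ahead of it and the grasp point (between the pads) lies 11 mm behind it (manip.nose_length is the distance from the TCP to the fingertips, in mm); z points along the fingers, y is the line along which they close (so a half turn about z gives the same grasp; the last joint's range is limited). The gripper opens to 94 mm and grips with 3 to 60 N. Pads are 16 mm wide; open, the fingers measure 119 mm over their backs; the gripper's body (75 mm by 177 mm) begins 78 mm behind the grasp point.
Start: joints at [-1.35, 0.3, 1.521, -0, 1.321, -0.067], TCP at [156.107, -527.371, 213.446] pointing down, gripper open.
Joint ranges: [-3.03, 3.03], [-0.79, 2.21], [0.23, 2.52], [-1.04, 4.18], [0, 3.07], [-2.55, 2.55]. Speed limits (rad/s): [2.22, 2.22, 2.57, 3.14, 3.14, 3.14].

## Interface

Orientations are given as [roll, pitch, yaw] about the fixed x, y, z axes, in that order (R = Rz(yaw) Ry(pitch) Rx(roll)).
In Python, from cell import manip, cams, job gives the robot as it stands.
- The arm moves only by the tool jog_arm, never from a script. Its argument "commands" is a list of rows, each an object of numbers: "dx", "dy", "dz": the shift along the tool's x, y, z each as a share of 40 mm, from -1 to 1; "ax", "ay", "az": the turn, a rotation vector about the tool's x, y, z each as a share of 10 degrees, from -1 to 1; "gripper": the closure, from 0 (fully open) to 1 (shut). A call has 1 to 10 rows; each row shifts and turns the commanded pose from where the row before left it, along the tool's axes as they then stand; what a row does not reach is not made up. A row lasts 1/8 s, in which the tool goes at most 62.5 mm and 10.7 degrees, less where a joint would pass 70% of its speed; a pose out of reach is approached as far as the arm can. A call with a number of a shift or a turn outside -1 to 1 is refused whole. A call with a gripper value outside its range is refused whole. The fingers move at their own pace and stop on an object; "squeeze" is the grip in N (left out, the last holds). Time passes only in rows, so rows that do not move let the fingers close. It gives the time, the measured TCP pose, the force, the opening and the grip force at its end, in the units of the state.
- manip.read_state(): the state, without advancing time (a new reading comes with each control period).
- cams.camera(name): name is "scene" or "side" or "wrist"; returns a dict with "image" (384x512x3 uint8, red, green, blue), "fx", "fy", "cx", "cy" (pixels), "dist_coeffs" ([k1, k2, p1, p2, k3] as OpenCV has them; the pictures are not rectified), "world_to_cam" (4x4, takes a point from world to camera coordinates). Camera axes: x right, y down, z forward; pixel columns grow to the right and rows downward; lengths in mm; the calibration is good to about 2 mm. A picture is of the moment at which its call begins. There is no depth.
- job.sign_off(): hands the job in; it is judged then, once.
The state is a dict: "clock": time; "joints": joint angles; "qd": joint speeds; "effort": joint torques, N m; "eef_pos": TCP position; "eef_rot": TCP orientation; "wrist_force": force on the tool from outside, world axes, zero at the start; "moment": the same for the moment, N m; "finger_gap": finger opening in mm; "finger_force": force on a finger pad.
Only numpy, scipy, OpenCV 4.12 (cv2) and the standard library are available. Lean on these libraries where they do the work, as an engineer would, in place of code of your own. Each camera call takes 0.05 s, during which the arm holds its last target. There are 200 camera calls.

## Working session

There is one attempt and no reset: what is moved stays moved. The work goes in short steps, Python scripts to look and compute and a tool call to move; the robot and the scene stay as the last step left them, time stands still between calls to the robot, and variables do not carry over. Pictures are saved under pics/ and viewed, at most 10 in all, crops included, and the job is handed in when it is done.

Besides the shell and the picture viewer there is one more tool, called after "Call:" as name([rows], argument=value, ...), one row to a line, values as JSON. jog_arm: Moves the arm, as the interface text tells. Shift numbers are shares of 40 mm and turn numbers shares of 10 degrees, none past 1 either way. Its arguments: {"type":"object","properties":{"commands":{"type":"array"},"squeeze":{"type":"number"}},"required":["commands"]}

```bash
ls; mkdir -p pics
python3 - <<'E'
from cell import manip,cams
import cv2,numpy as np
print(manip.nose_length, manip.read_state())
for n in("scene","side"):
    c=cams.camera(n);cv2.imwrite(f"pics/{n}0.png",cv2.cvtColor(c["image"],cv2.COLOR_RGB2BGR))
    W=c["world_to_cam"];print(n,c["fx"],c["fy"],c["cx"],c["cy"],c["dist_coeffs"],np.round(W,3).tolist())
E
```

```text
pics
8.0 {'clock': 0.0, 'joints': array([-1.34956915e+00,  3.00526172e-01,  1.52157872e+00, -2.34103522e-06,
        1.32070608e+00, -6.66161540e-02]), 'qd': array([-2.25615233e-03, -7.33736960e-04, -9.00792356e-04,  6.47157852e-04,
       -3.57819526e-06, -2.39556624e-05]), 'effort': array([-2.24997391e-03, -5.31799006e+01, -3.52740097e+01,  7.07732281e-02,
        2.44574749e-02, -6.55601048e-05]), 'eef_pos': array([ 156.06873247, -527.12624474,  212.85711836]), 'eef_rot': array([-3.14037688e+00, -7.88374784e-05,  2.87843868e-01]), 'wrist_force': array([ 0.16849461,  0.3394712 , -0.37398178]), 'moment': array([0.01125888, 0.05514861, 0.00356834]), 'finger_force': 0.0, 'finger_gap': 94.32591173916498}
scene 349.29176110195766 349.29176110195766 257.87693341332135 194.04995246219724 [-0.09475492  0.          0.          0.          0.        ] [[-0.085, 0.996, 0.011, 49.063], [0.792, 0.075, -0.605, -394.463], [-0.604, -0.043, -0.796, 1065.639], [0.0, 0.0, 0.0, 1.0]]
side 480.20556792526304 480.20556792526304 256.3973264886584 183.37325653906316 [-0.08502154  0.          0.          0.          0.        ] [[-0.914, -0.405, -0.021, 548.064], [-0.281, 0.67, -0.687, 211.83], [0.292, -0.622, -0.726, 801.922], [0.0, 0.0, 0.0, 1.0]]
```

View pics/scene0.png

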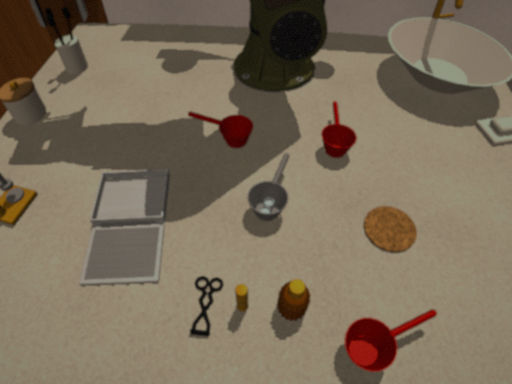

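View pics/side0.png

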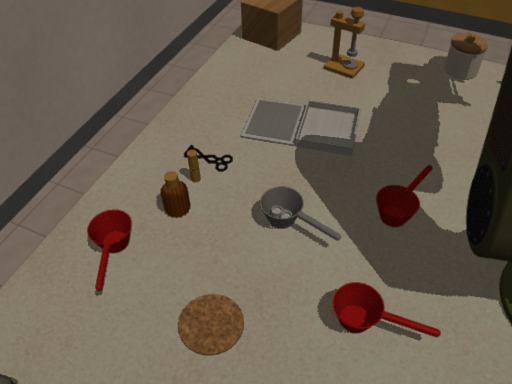

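The scene view shows the steel cup at (268,200) with its handle tip at (286,156). The tray is at (131,195), with its lid below it at (125,253), and the coaster is at (390,228). The cup-shaped candidates are red ones at (236,130), (338,140) and (371,343), plus the single grey steel one at (268,200), which fits. The side view agrees, with the steel cup at (282,207). I'll confirm this in an enlarged crop.

Run:
```python
import cv2,numpy as np
a=cv2.imread("pics/scene0.png");b=cv2.imread("pics/side0.png")
A=cv2.resize(a[140:290,220:320],None,fx=4,fy=4,interpolation=cv2.INTER_CUBIC)[:600]
B=cv2.resize(b[170:270,250:350],None,fx=4,fy=4,interpolation=cv2.INTER_CUBIC)
B=np.vstack([B,np.zeros((200,400,3),np.uint8)])
cv2.imwrite("pics/c1.png",np.hstack([A,B]))
C=cv2.resize(a[160:290,75:180],None,fx=4,fy=4,interpolation=cv2.INTER_CUBIC)
D=cv2.resize(a[195:260,350:430],None,fx=4,fy=4,interpolation=cv2.INTER_CUBIC)
o=np.zeros((520,740,3),np.uint8);o[:,:420]=C;o[:260,420:]=D
cv2.imwrite("pics/c2.png",o)
```

```text
(no output)
```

View pics/c1.png

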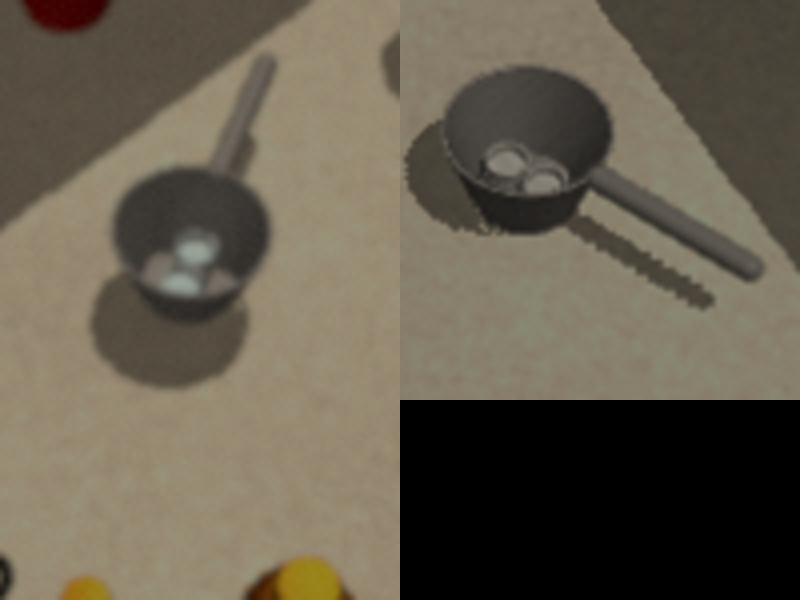

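View pics/c2.png

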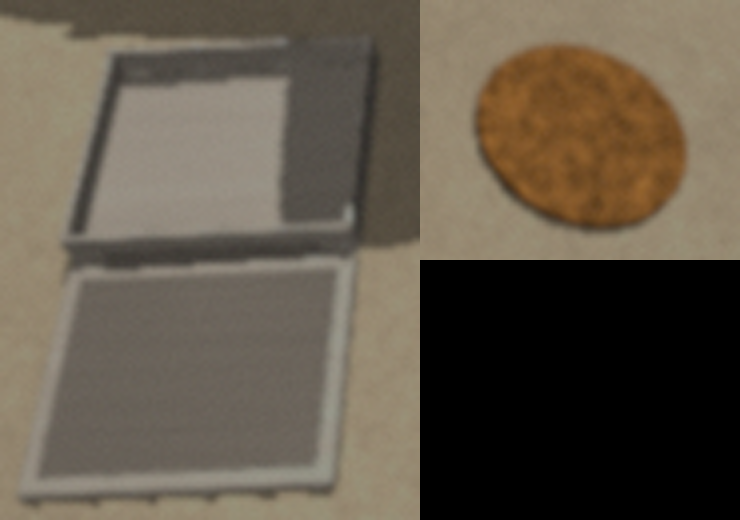

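The crops confirm it: the grey cup holds the four pans. Crop readings, converted to full-image pixels:
- **Scene view:** rim centre (267.8,199), handle tip (286.5,154.5).
- **Side view:** rim centre (282,202.7), handle tip (338.5,237).
- **Tray rim corners and coaster:** read from the second crop, used in the script below.

```bash
cat > h.py <<'E'
from cell import cams
import cv2,numpy as np
def ray(c,p):
    K=np.array([[c["fx"],0,c["cx"]],[0,c["fy"],c["cy"]],[0,0,1]])
    u=cv2.undistortPoints(np.array([[p]],float),K,np.array(c["dist_coeffs"]))[0,0]
    W=np.array(c["world_to_cam"]);R=W[:3,:3];o=-R.T@W[:3,3]
    d=R.T@np.r_[u,1];return o,d/np.linalg.norm(d)
def onz(c,p,z):
    o,d=ray(c,p);return o+d*(z-o[2])/d[2]
def tri(cs,ps):
    A=0;b=0
    for c,p in zip(cs,ps):
        o,d=ray(c,p);P=np.eye(3)-np.outer(d,d);A=A+P;b=b+P@o
    return np.linalg.solve(A,b)
E
python3 - <<'E'
from h import *
np.set_printoptions(precision=1,suppress=True)
s=cams.camera("scene");t=cams.camera("side")
print("rim",onz(s,(267.8,199),50),onz(t,(282,202.7),50),tri((s,t),((267.8,199),(282,202.7))))
print("tip",onz(s,(286.5,154.5),44),onz(t,(338.5,237),44),tri((s,t),((286.5,154.5),(338.5,237))))
for p in((112,52),(372,42),(352,232),(68,240)): print("case",onz(s,(75+p[0]/4,160+p[1]/4),24))
for p in((303.5,103.5),(358.5,108),(353,151),(299.5,142)): print("case side",onz(t,p,24))
print("coaster",onz(s,(390.5,228.3),6),onz(t,(211.5,323),6))
for n,p,z in(("perf",(297,287),96),("lip",(242,289),78),("curl",(206,303),5),("red1",(236,126),50),("red2",(338,135),50)):print(n,onz(s,p,z))
E
```

```text
rim [546.8  16.8  50. ] [538.1  15.9  50. ] [540.8  14.8  45.1]
tip [415.3  49.9  44. ] [415.7  47.6  44. ] [415.9  49.4  45.3]
case [ 490.2 -355.2   24. ]
case [ 469.8 -210.    24. ]
case [ 594.6 -189.7   24. ]
case [ 613.8 -333.7   24. ]
case side [ 616.7 -323.    24. ]
case side [ 488.4 -357.5   24. ]
case side [ 458.7 -204.7   24. ]
case side [ 576.8 -187.1   24. ]
coaster [565.5 272.9   6. ] [560.6 272.    6. ]
perf [745.5  74.2  96. ]
lip [749.  -11.4  78. ]
curl [752. -77.   5.]
red1 [339.4 -72.8  50. ]
red2 [346.  167.7  50. ]
```

Measurements:

| Item | Position (mm) | Yaw |
|---|---|---|
| Cup | (543, 16) | about -14.5° |
| Tray | (539, -270) | about 9° |
| Coaster | (563, 272) | – |

The rim-to-tip distance comes out at 132 mm, matching the given handle length. I'll move above the handle at a safe height.

Call:
jog_arm([
  {"dx":0.9,"dy":-0.9},
  {"dx":0.9,"dy":-0.9},
  {"dx":0.9,"dy":-0.9},
  {"dx":0.9,"dy":-0.9},
  {"dx":0.9,"dy":-0.9},
  {"dx":0.9,"dy":-0.9},
  {"dx":0.9,"dy":-0.9},
  {"dx":0.9,"dy":-0.9},
  {"dx":0.9,"dy":-0.9},
  {"dx":0.9,"dy":-0.9},
])

```text
schema error: expected keys dx, dy, dz, ax, ay, az, gripper
```

Call:
jog_arm([
  {"dx":0.9,"dy":-0.9,"gripper":0.68},
  {"dx":0.9,"dy":-0.9},
  {"ax":0.9,"az":0.5},
  {"ax":0.9,"az":0.5},
  {"ax":0.9,"az":0.5},
  {"ax":0},
  {"ax":0},
])

```text
schema error: expected keys dx, dy, dz, ax, ay, az, gripper
```

Run:
```python
from cell import manip
import numpy as np
from scipy.spatial.transform import Rotation as R
np.set_printoptions(precision=3,suppress=True)
s=manip.read_state();print(s["joints"],s["eef_pos"],s["eef_rot"],s["finger_gap"]);print(R.from_euler("xyz",s["eef_rot"]).as_matrix())
```

```text
[-1.35   0.3    1.521 -0.     1.321 -0.067] [ 156.075 -527.236  213.106] [-3.141 -0.     0.288] 93.79186322021461
[[ 0.959  0.284 -0.   ]
 [ 0.284 -0.959  0.001]
 [ 0.    -0.001 -1.   ]]
```

All seven keys are required in each row.

Call:
jog_arm([
  {"dx":0.9,"dy":-0.9,"dz":0,"ax":0,"ay":0,"az":0,"gripper":0.68},
  {"dx":0.9,"dy":-0.9,"dz":0,"ax":0,"ay":0,"az":0,"gripper":0.68},
  {"dx":0.9,"dy":-0.9,"dz":0,"ax":0,"ay":0,"az":0,"gripper":0.68},
  {"dx":0.9,"dy":-0.9,"dz":0,"ax":0,"ay":0,"az":0,"gripper":0.68},
  {"dx":0.9,"dy":-0.9,"dz":0,"ax":0,"ay":0,"az":0,"gripper":0.68},
  {"dx":0.9,"dy":-0.9,"dz":0,"ax":0,"ay":0,"az":0,"gripper":0.68},
  {"dx":0.9,"dy":-0.9,"dz":0,"ax":0,"ay":0,"az":0,"gripper":0.68},
  {"dx":0.9,"dy":-0.9,"dz":0,"ax":0,"ay":0,"az":0,"gripper":0.68},
  {"dx":0.9,"dy":-0.9,"dz":0,"ax":0,"ay":0,"az":0,"gripper":0.68},
  {"dx":0.9,"dy":-0.9,"dz":0,"ax":0,"ay":0,"az":0,"gripper":0.68},
], squeeze=30)

```text
clock: 1.45
eef_pos: [399.6, -78.4, 213.6]
eef_rot: [3.141, -0.0, 0.288]
wrist_force: [0.4, -0.7, 0.2]
finger_gap: 30.0
finger_force: 0.0
```

Call:
jog_arm([
  {"dx":0.9,"dy":-0.9,"dz":0,"ax":0,"ay":0,"az":0,"gripper":0.68},
  {"dx":0.9,"dy":-0.9,"dz":0,"ax":0,"ay":0,"az":0,"gripper":0.68},
  {"dx":0,"dy":0,"dz":0,"ax":0.9,"ay":0,"az":0.5,"gripper":0.68},
  {"dx":0,"dy":0,"dz":0,"ax":0.9,"ay":0,"az":0.5,"gripper":0.68},
  {"dx":0,"dy":0,"dz":0,"ax":0.9,"ay":0,"az":0.5,"gripper":0.68},
  {"dx":0,"dy":0,"dz":0,"ax":0,"ay":0,"az":0,"gripper":0.68},
  {"dx":0,"dy":0,"dz":0,"ax":0,"ay":0,"az":0,"gripper":0.68},
])

```text
clock: 2.33
eef_pos: [447.7, 9.4, 213.5]
eef_rot: [-2.678, 0.06, 0.037]
wrist_force: [0.1, 0.4, 1.0]
finger_gap: 29.9
finger_force: 0.0
```

Run:
```python
from cell import manip
import numpy as np
from scipy.spatial.transform import Rotation as R
np.set_printoptions(precision=4,suppress=True)
s=manip.read_state();print(s["clock"],s["joints"],s["eef_pos"],s["eef_rot"],s["finger_gap"]);print(R.from_euler("xyz",s["eef_rot"]).as_matrix())
```

```text
2.325 [-0.3031  0.1665  1.7535  0.4188  1.4522  1.146 ] [447.7133   9.4476 213.4848] [-2.678   0.0595  0.0366] 29.937147051656595
[[ 0.9976  0.0061 -0.0695]
 [ 0.0365 -0.8948  0.4449]
 [-0.0595 -0.4463 -0.8929]]
```

```bash
cat > k.py <<'E'
import numpy as np
from scipy.optimize import least_squares
from scipy.spatial.transform import Rotation as R
def ax(a,t): return R.from_rotvec(np.array(a)*t)
Y=[0,1,0];Z=[0,0,1]
def ori(q,s4=1,s6=1):
    A=ax(Z,q[0]);B=A*ax(Y,q[1]);C=B*ax(Y,q[2]);D=C*ax(Z,s4*q[3])*ax(Y,q[4]);return A,B,C,D,D*ax(Z,s6*q[5]-np.pi/2)
def basis(q): # position linear in (a1,d1,L2,e,L3,L6)
    A,B,C,D,_=ori(q);X=[1,0,0]
    return np.c_[A.apply(X),Z,B.apply(Z),C.apply(X),C.apply(Z),D.apply(Z)]
E
python3 - <<'E'
from h import *;from k import *
t=cams.camera("side");s=cams.camera("scene")
for p in((326,68),(343,76),(364,67),(343,58)):print("press base",onz(t,p,0).round())
print(onz(s,(36,192),0),onz(s,(12,223),0))
q=[-0.3031,0.1665,1.7535,0.4188,1.4522,1.146];M=np.array([[.9976,.0061,-.0695],[.0365,-.8948,.4449],[-.0595,-.4463,-.8929]])
for s4 in(1,-1):
  for s6 in(1,-1):
    print(s4,s6,(R.from_matrix(M).inv()*ori(q,s4,s6)[4]).as_rotvec())
E
```

```text
press base [ 624. -528.    0.]
press base [ 570. -509.    0.]
press base [ 529. -574.    0.]
press base [ 596. -596.    0.]
[ 539.9090225  -509.52213001    0.        ] [ 625.74538533 -525.58691561    0.        ]
1 1 [-1.30112876e-04  3.43267974e-05  3.14150744e+00]
1 -1 [-5.57106316e-05 -6.85073334e-05  8.49507441e-01]
-1 1 [-0.50745399  1.12174051  2.7852372 ]
-1 -1 [-8.49958282e-01 -3.04272135e-05  7.00088218e-01]
```

Call:
jog_arm([
  {"dx":0,"dy":0,"dz":0,"ax":0.9,"ay":0,"az":0.5,"gripper":0.68},
  {"dx":0,"dy":0,"dz":0.5,"ax":0.9,"ay":0,"az":0.5,"gripper":0.68},
  {"dx":0,"dy":0,"dz":0.5,"ax":0,"ay":0,"az":0,"gripper":0.68},
  {"dx":0,"dy":0,"dz":0,"ax":0,"ay":0,"az":0,"gripper":0.68},
])

```text
clock: 2.92
eef_pos: [445.2, 36.0, 182.6]
eef_rot: [-2.377, 0.162, -0.105]
wrist_force: [-0.2, -0.7, -0.1]
finger_gap: 29.9
finger_force: 0.0
```

Run:
```python
from cell import manip
s=manip.read_state();print(s["clock"],s["joints"].tolist(),s["eef_pos"].tolist(),s["eef_rot"].tolist())
```

```text
2.925 [-0.39001626676225204, 0.26801884076373017, 1.8302248486415797, 0.6874154224691408, 1.4765956509753373, 1.1278913375678328] [445.1664340225523, 35.960718003516526, 182.61664570817405] [-2.376974509722311, 0.16170893813228626, -0.10520887586462568]
```

```bash
sed -i 's/-np.pi\/2)/+np.pi\/2)/' k.py
cat >> k.py <<'E'
D=[([-1.34956915,.300526172,1.52157872,0,1.32070608,-.0666],[156.07,-527.2,213.1]),
([-0.3031,0.1665,1.7535,0.4188,1.4522,1.146],[447.7133,9.4476,213.4848]),
([-0.390016,0.268019,1.830225,0.687415,1.476596,1.127891],[445.166,35.961,182.617])]
L=np.linalg.lstsq(np.vstack([basis(q) for q,_ in D]),np.hstack([p for _,p in D]),rcond=None)[0]
LO=np.array([-3.03,-.79,.23,-1.04,0,-2.55]);HI=np.array([3.03,2.21,2.52,4.18,3.07,2.55])
def tool(yaw,th,flip=0): return ax(Z,yaw)*ax([1,0,0],th+np.pi)*ax(Z,np.pi*flip)
def ik(grip,Rt):
    p=np.array(grip)+11*Rt.apply(Z);best=None
    for q1 in(-.6,0,.5):
      for q4 in(-.7,.7,2):
       for q6 in(-1.2,1.2):
        f=lambda q:np.r_[(basis(q)@L-p)/100,(Rt.inv()*ori(q)[4]).as_rotvec()]
        r=least_squares(f,[q1,.4,1.7,q4,1.4,q6],bounds=(LO,HI))
        if best is None or r.cost<best.cost-1e-9: best=r
    return best.x,best.cost,basis(best.x)@L-L[5]*ori(best.x)[3].apply(Z)
E
python3 - <<'E'
from k import *
np.set_printoptions(precision=2,suppress=True)
print("L",L,[np.abs(basis(q)@L-p).max() for q,p in D])
def show(n,g,yaw,th,fl):
    q,c,w=ik(g,tool(np.radians(yaw),np.radians(th),fl));print(n,yaw,th,fl,q,"%.4f"%c,"wrist",w.round())
def grip(c,yaw,z): return [c[0]-88*np.cos(np.radians(yaw)),c[1]-88*np.sin(np.radians(yaw)),z]
for fl in(0,1):
  for th in(50,-50): show("grip",grip((543,16),-14.5,44),-14.5,th,fl)
  for yaw in(-45,-25,-5,10):
    for th in(-70,70): show("pour",grip((539,-270),yaw,105),yaw,th,fl)
  for yaw in(0,25):
    for th in(50,-50): show("place",grip((563,272),yaw,50),yaw,th,fl)
E
```

```text
L [-46.23 253.82 379.04 -49.74 485.94 330.05] [np.float64(35.69035797152152), np.float64(8.938448330177788), np.float64(5.5362628875181485)]
grip -14.5 50 0 [-0.46  0.41  2.07  0.96  1.15  0.72] 0.0000 wrist [ 397. -199.  249.]
grip -14.5 -50 0 [ 0.48  0.7   1.62 -0.6   1.51  2.55] 0.0001 wrist [521. 273. 250.]
pour -45 -70 0 [ 0.01  0.98  1.23 -0.78  1.91  2.5 ] 0.0000 wrist [689.   4. 214.]
pour -45 70 0 [-1.01  0.58  1.91  1.18  1.42  0.64] 0.0000 wrist [ 265. -420.  214.]
pour -25 -70 0 [ 0.07  0.76  1.62 -0.97  1.64  2.49] 0.0000 wrist [586.  39. 214.]
pour -25 70 0 [-0.99  0.79  1.56  0.94  1.68  0.66] 0.0000 wrist [ 333. -505.  214.]
pour -5 -70 0 [ 0.02  0.56  1.82 -1.04  1.4   2.34] 0.0218 wrist [525.  13. 256.]
pour -5 70 0 [-0.92  1.02  1.16  0.75  1.96  0.64] 0.0000 wrist [ 425. -561.  214.]
pour 10 -70 0 [-0.07  0.39  1.94 -1.04  1.16  2.09] 0.0783 wrist [482. -32. 306.]
pour 10 70 0 [-0.86  1.23  0.8   0.63  2.18  0.6 ] 0.0000 wrist [ 504. -581.  214.]
place 0 50 0 [0.06 0.46 1.97 1.11 1.03 0.86] 0.0000 wrist [475.  28. 255.]
place 0 -50 0 [ 0.83  0.96  1.17 -0.55  1.71
[... 664 characters left out ...]
 -2.49] 0.0000 wrist [ 333. -505.  214.]
pour -5 -70 1 [ 0.02  0.56  1.82 -1.04  1.4  -0.8 ] 0.0218 wrist [525.  13. 256.]
pour -5 70 1 [-0.92  1.02  1.16  0.75  1.96 -2.51] 0.0000 wrist [ 425. -561.  214.]
pour 10 -70 1 [-0.11  0.29  2.47  4.18  1.09 -0.22] 0.0704 wrist [286. -31. 185.]
pour 10 70 1 [-0.86  1.23  0.8   0.63  2.18 -2.54] 0.0000 wrist [ 504. -581.  214.]
place 0 50 1 [ 0.06  0.46  1.97  1.11  1.03 -2.28] 0.0000 wrist [475.  28. 255.]
place 0 -50 1 [ 0.83  0.96  1.17 -0.55  1.71 -0.62] 0.0000 wrist [475. 516. 255.]
place 25 50 1 [ 0.02  0.69  1.62  0.8   1.36 -2.38] 0.0000 wrist [587.  13. 255.]
place 25 -50 1 [ 0.88  0.7   1.6  -0.78  1.38 -0.75] 0.0000 wrist [380. 456. 255.]
```

Run:
```python
from k import *
np.set_printoptions(precision=2,suppress=True)
for nm,i,v in(("A y",0,Y),("C y",2,Y),("D y",3,Y),("D x",3,[1,0,0])):
    f=lambda q:np.c_[basis(q),ori(q)[i].apply(v)]
    S=np.vstack([f(q) for q,_ in D]);b=np.hstack([p for _,p in D])
    l=np.linalg.lstsq(S,b,rcond=None)[0];print(nm,l,S@l-b)
q=D[2][0];print((R.from_euler("xyz",[-2.376974509722311,0.16170893813228626,-0.10520887586462568]).inv()*ori(q)[4]).as_rotvec())
```

```text
A y [ -0.79 221.42 424.29  40.8  448.32 262.66  36.58] [-0.    0.01 -0.07  0.02 -0.01  0.1  -0.01  0.01 -0.04]
C y [ -0.79 221.42 424.29  40.8  448.32 262.66  36.58] [-0.    0.01 -0.07  0.02 -0.01  0.1  -0.01  0.01 -0.04]
D y [-81.27 256.59 415.27  35.33 532.27 276.27  35.3 ] [-1.37  0.22 -2.7   1.3   0.8   4.13 -0.72 -0.47 -1.43]
D x [-57.99 258.18 378.4  -51.94 522.92 327.57  24.58] [-35.72  -7.89  -0.74  -2.48  -8.86   1.13   2.12   5.49  -0.39]
[-0. -0. -0.]
```

```bash
python3 - <<'E'
s=open('k.py').read()
s=s.replace("A,B,C,D,_=ori(q);X=[1,0,0]","A,B,C,D,_=ori(q);X=[1,0,0]").replace("D.apply(Z)]\nD=","D.apply(Z)]\nD=").replace("C.apply(Z),D.apply(Z)]","C.apply(Z),D.apply(Z),A.apply(Y)]")
open('k.py','w').write(s)
E
cat >> k.py <<'E'
def show(n,g,yaw,th,fl=0):
    q,c,w=ik(g,tool(np.radians(yaw),np.radians(th),fl));print(n,yaw,th,fl,q,"%.4f"%c,"wrist",w.round())
def grip(c,yaw,z): return [c[0]-88*np.cos(np.radians(yaw)),c[1]-88*np.sin(np.radians(yaw)),z]
E
python3 - <<'E'
from k import *
np.set_printoptions(precision=2,suppress=True)
show("grip",grip((543,16),-14.5,44),-14.5,50)
for yaw in(-50,-35,-25,-15):
    for th in(-70,-60,): show("pour",grip((539,-270),yaw,105),yaw,th)
for yaw in(0,15):show("place",grip((563,272),yaw,50),yaw,50)
E
```

```text
grip -14.5 50 0 [-0.43  0.5   2.01  1.    1.11  0.7 ] 0.0000 wrist [ 410. -149.  206.]
pour -50 -70 0 [-0.13  0.89  1.32 -0.82  1.88  2.47] 0.0000 wrist [664. -51. 191.]
pour -50 -60 0 [-0.15  0.8   1.37 -0.72  1.76  2.46] 0.0000 wrist [649. -62. 231.]
pour -35 -70 0 [-0.1   0.78  1.53 -0.97  1.68  2.43] 0.0000 wrist [603. -26. 191.]
pour -35 -60 0 [-0.13  0.7   1.56 -0.88  1.56  2.39] 0.0000 wrist [592. -41. 231.]
pour -25 -70 0 [-0.11  0.71  1.64 -1.04  1.55  2.4 ] 0.0017 wrist [568. -26. 201.]
pour -25 -60 0 [-0.13  0.63  1.69 -0.99  1.42  2.35] 0.0000 wrist [551. -35. 231.]
pour -15 -70 0 [-0.14  0.63  1.7  -1.04  1.42  2.3 ] 0.0193 wrist [546. -42. 224.]
pour -15 -60 0 [-0.16  0.56  1.77 -1.04  1.29  2.27] 0.0025 wrist [521. -46. 242.]
place 0 50 0 [0.09 0.56 1.89 1.13 1.   0.86] 0.0000 wrist [475.  79. 212.]
place 15 50 0 [0.05 0.63 1.75 0.93 1.21 0.81] 0.0000 wrist [528.  63. 212.]
```

Run:
```python
from h import *
s=cams.camera("scene");t=cams.camera("side")
print(onz(t,(398,201),50),onz(s,(236,126),50))
o=np.hstack([cv2.resize(s["image"][60:330,150:370],None,fx=1.8,fy=1.8),cv2.resize(t["image"][30:300,220:440],None,fx=1.8,fy=1.8)])
cv2.imwrite("pics/c3.png",o[:,:,::-1])
```

```text
[335.49207618 -73.83738077  50.        ] [339.42176439 -72.75925527  50.        ]
```

View pics/c3.png

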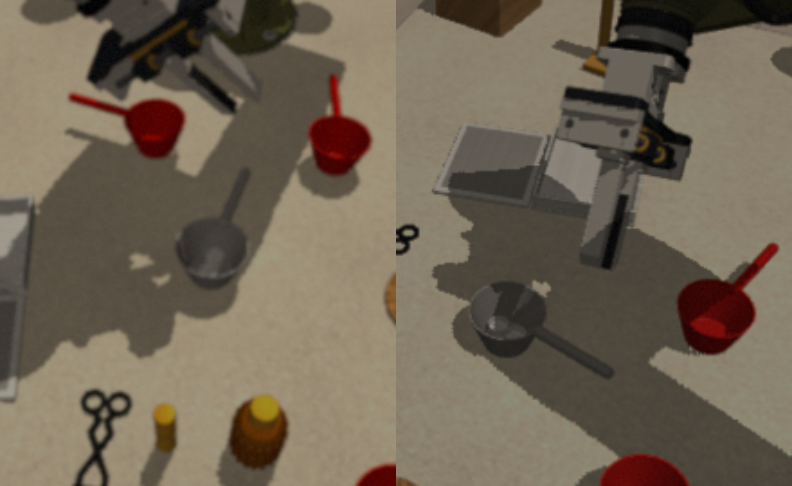

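The view shows the gripper body lying along the closing direction. The red cup at (337,-73) will be about 15 mm from it with a 45° tilted grasp, so I'll use that.

```bash
cat >> k.py <<'E'
def target(g,yaw,th,back=0):
    Rt=tool(np.radians(yaw),np.radians(th));return np.array(g)+(11-back)*Rt.apply(Z),Rt
def delta(p,Rt,frm=None):
    from cell import manip
    if frm is None:
        s=manip.read_state();frm=(s["eef_pos"],R.from_euler("xyz",s["eef_rot"]))
    p0,R0=frm
    print("world",(p-p0).round(1),"turn units",((R0.inv()*Rt).as_rotvec(degrees=True)/10).round(2),"shift units, start axes",(R0.inv().apply(p-p0)/40).round(2),"end axes",(Rt.inv().apply(p-p0)/40).round(2))
    return p,Rt
E
python3 - <<'E'
from k import *
y=np.radians(-14.5);g=np.array([543,16,44])+84*np.array([-np.cos(y),-np.sin(y),0])
a=delta(*target(g,-14.5,45,100));delta(*target(g,-14.5,45),frm=a)
show("g",g,-14.5,45);show("g",g,-14.5,0)
E
```

```text
world [  0.  -59.2 -76.8] turn units [ 0.19  1.24 -0.04] shift units, start axes [0.46 2.36 0.33] end axes [0.37 2.37 0.35]
world [ 17.7  68.5 -70.7] turn units [0. 0. 0.] shift units, start axes [-0.   0.   2.5] end axes [-0.   0.   2.5]
g -14.5 45 0 [-0.39708309  0.47109921  2.00376459  0.93447176  1.05535089  0.78018182] 0.0000 wrist [ 417. -135.  222.]
g -14.5 0 0 [9.69914213e-04 3.58746249e-01 1.92163105e+00 7.38192121e-10
 8.61215360e-01 1.82483898e+00] 0.0000 wrist [462.  37. 296.]
```

Call:
jog_arm([
  {"dx":0,"dy":0,"dz":0,"ax":0.1,"ay":0.6,"az":0,"gripper":0.68},
  {"dx":0,"dy":0,"dz":0,"ax":0.1,"ay":0.64,"az":-0.04,"gripper":0.68},
  {"dx":0.12,"dy":0.79,"dz":0.1,"ax":0,"ay":0,"az":0,"gripper":0.68},
  {"dx":0.12,"dy":0.79,"dz":0.1,"ax":0,"ay":0,"az":0,"gripper":0.68},
  {"dx":0.12,"dy":0.79,"dz":0.15,"ax":0,"ay":0,"az":0,"gripper":0.68},
  {"dx":0,"dy":0,"dz":0,"ax":0,"ay":0,"az":0,"gripper":0.68},
  {"dx":0,"dy":0,"dz":0,"ax":0,"ay":0,"az":0,"gripper":0.68},
])

```text
clock: 3.9
eef_pos: [445.6, -23.4, 107.0]
eef_rot: [-2.354, -0.0, -0.254]
wrist_force: [-0.1, -0.5, -0.9]
finger_gap: 30.2
finger_force: 0.0
```

Run:
```python
from k import *
from h import *
y=np.radians(-14.5);g=np.array([543,16,44])+84*np.array([-np.cos(y),-np.sin(y),0])
delta(*target(g,-14.5,45))
o=np.zeros((0,0))
c=cams.camera("wrist");cv2.imwrite("pics/w1.png",c["image"][:,:,::-1])
W=c["world_to_cam"];K=np.array([[c["fx"],0,c["cx"]],[0,c["fy"],c["cy"]],[0,0,1]])
def pr(P):return cv2.projectPoints(np.array([P],float),cv2.Rodrigues(W[:3,:3])[0],W[:3,3],K,np.array(c["dist_coeffs"]))[0].ravel().round(1)
for r in(60,84,131):print(r,pr(np.array([543,16,44])+r*np.array([-np.cos(y),-np.sin(y),0])))
print("rim",pr([543,16,50]))
```

```text
world [ 18.   67.9 -70.8] turn units [-0.01 -0.   -0.  ] shift units, start axes [0.01 0.02 2.49] end axes [0.01 0.01 2.49]
60 [254.3 172.1]
84 [254.3 195.5]
131 [254.4 238.3]
rim [249.6 107.8]
```

View pics/w1.png

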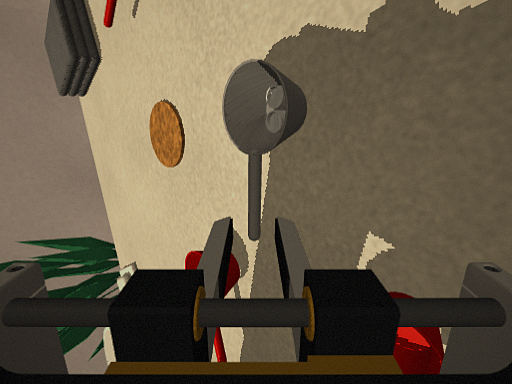

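The wrist view shows the handle along column 254 with its tip at (254,240), matching the prediction of (254,238). I'll approach and grip.

Call:
jog_arm([
  {"dx":0,"dy":0.01,"dz":0.7,"ax":0,"ay":0,"az":0,"gripper":0.68},
  {"dx":0,"dy":0,"dz":0.7,"ax":0,"ay":0,"az":0,"gripper":0.68},
  {"dx":0,"dy":0,"dz":0.6,"ax":0,"ay":0,"az":0,"gripper":0.68},
  {"dx":0,"dy":0,"dz":0.49,"ax":0,"ay":0,"az":0,"gripper":0.68},
  {"dx":0,"dy":0,"dz":0,"ax":0,"ay":0,"az":0,"gripper":0.68},
  {"dx":0,"dy":0,"dz":0,"ax":0,"ay":0,"az":0,"gripper":0.68},
])

```text
clock: 4.7
eef_pos: [463.1, 44.3, 36.0]
eef_rot: [-2.353, 0.0, -0.254]
wrist_force: [-0.7, -0.5, 0.4]
finger_gap: 30.0
finger_force: 0.0
```

Call:
jog_arm([
  {"dx":0,"dy":0,"dz":0,"ax":0,"ay":0,"az":0,"gripper":1},
  {"dx":0,"dy":0,"dz":0,"ax":0,"ay":0,"az":0,"gripper":1},
  {"dx":0,"dy":0,"dz":0,"ax":0,"ay":0,"az":0,"gripper":1},
  {"dx":0,"dy":0,"dz":0,"ax":0,"ay":0,"az":0,"gripper":1},
], squeeze=50)

```text
clock: 5.2
eef_pos: [462.9, 44.4, 35.5]
eef_rot: [-2.353, 0.001, -0.255]
wrist_force: [0.2, -0.9, 0.5]
finger_gap: 11.8
finger_force: 50.0
```

Call:
jog_arm([
  {"dx":0,"dy":-0.15,"dz":-0.15,"ax":0,"ay":0,"az":0,"gripper":1},
  {"dx":0,"dy":-0.3,"dz":-0.3,"ax":0,"ay":0,"az":0,"gripper":1},
  {"dx":0,"dy":-0.4,"dz":-0.4,"ax":0,"ay":0,"az":0,"gripper":1},
  {"dx":0,"dy":-0.4,"dz":-0.4,"ax":0,"ay":0,"az":0,"gripper":1},
  {"dx":0,"dy":-0.4,"dz":-0.4,"ax":0,"ay":0,"az":0,"gripper":1},
  {"dx":0,"dy":0,"dz":0,"ax":0,"ay":0,"az":0,"gripper":1},
  {"dx":0,"dy":0,"dz":0,"ax":0,"ay":0,"az":0,"gripper":1},
])

```text
clock: 6.08
eef_pos: [462.5, 44.4, 128.0]
eef_rot: [-2.354, 0.002, -0.254]
wrist_force: [0.5, -0.1, -2.0]
finger_gap: 12.0
finger_force: 50.0
```

Run:
```python
from k import *
from h import *
np.set_printoptions(precision=2,suppress=True)
# pour start: cup axis over (528,-286), yaw -40, tilt 45, grip 84 from the axis
for yaw in(-35,-42):
    y=np.radians(yaw);cy=np.array([-np.sin(y),np.cos(y)])
    c=np.array([539,-270])-20*cy;g=np.r_[c-84*np.array([np.cos(y),np.sin(y)]),100]
    delta(*target(g,yaw,45))
    for th in(45,20,0,-20,-40,-60,-70):show("pour",g,yaw,th)
c=cams.camera("side")["image"];cv2.imwrite("pics/s2.png",c[:,:,::-1])
```

```text
world [   0.7 -276.2  -35.8] turn units [-0.01  1.45  1.43] shift units, start axes [ 1.76  5.34 -4.11] end axes [ 3.98  4.63 -3.36]
pour -35 45 0 [-0.89  0.5   1.76  0.79  1.27  0.89] 0.0000 wrist [ 357. -384.  278.]
pour -35 20 0 [-0.72  0.38  1.76  0.4   1.07  1.26] 0.0000 wrist [ 409. -309.  336.]
pour -35 0 0 [-0.55  0.37  1.74  0.    1.03  1.63] 0.0000 wrist [ 459. -238.  352.]
pour -35 -20 0 [-0.39  0.43  1.7  -0.38  1.12  1.98] 0.0000 wrist [ 508. -168.  336.]
pour -35 -40 0 [-0.25  0.54  1.64 -0.67  1.31  2.23] 0.0000 wrist [ 552. -106.  293.]
pour -35 -60 0 [-0.16  0.69  1.58 -0.9   1.53  2.38] 0.0000 wrist [584. -60. 226.]
pour -35 -70 0 [-0.14  0.78  1.55 -0.99  1.65  2.44] 0.0000 wrist [594. -44. 186.]
world [   5.9 -267.2  -35.8] turn units [-0.01  1.95  1.93] shift units, start axes [ 1.83  5.17 -3.93] end axes [ 4.58  4.07 -2.81]
pour -42 45 0 [-0.88  0.45  1.83  0.86  1.18  0.94] 0.0000 wrist [ 344. -361.  278.]
pour -42 20 0 [-0.7   0.36  1.8   0.41  1.01  1.38] 0.0000 wrist [ 406. -293.  336.]
pour -42 0 0 [-0.53  0.37  1.74 -0.    1.03  1.77] 0.0000 wrist [ 463. -229.  352.]
pour -42 -20 0 [-0.37  0.45  1.67 -0.35  1.18  2.09] 0.0000 wrist [ 521. -165.  336.]
pour -42 -40 0 [-0.25  0.58  1.58 -0.62  1.39  2.3 ] 0.0000 wrist [ 571. -108.  293.]
pour -42 -60 0 [-0.17  0.74  1.5  -0.82  1.63  2.41] 0.0000 wrist [609. -67. 226.]
pour -42 -70 0 [-0.14  0.82  1.46 -0.92  1.74  2.45] 0.0000 wrist [621. -53. 186.]
```

View pics/s2.png

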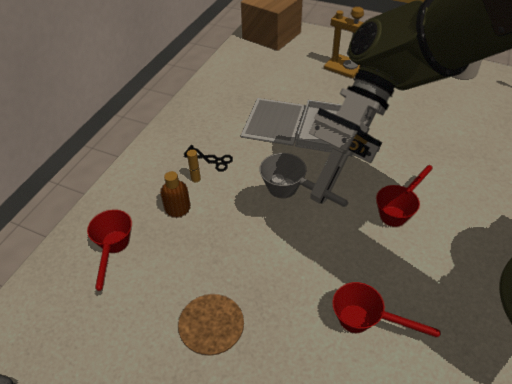

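The side view shows the cup held level with the pans inside. I'll carry it over the tray.

Call:
jog_arm([
  {"dx":0.11,"dy":0.3,"dz":-0.3,"ax":0,"ay":0,"az":0,"gripper":1},
  {"dx":0.22,"dy":0.6,"dz":-0.6,"ax":0,"ay":0,"az":0,"gripper":1},
  {"dx":0.22,"dy":0.6,"dz":-0.6,"ax":0,"ay":0,"az":0,"gripper":1},
  {"dx":0.22,"dy":0.6,"dz":-0.6,"ax":0,"ay":0,"az":0,"gripper":1},
  {"dx":0.22,"dy":0.6,"dz":-0.6,"ax":0,"ay":0,"az":0,"gripper":1},
  {"dx":0.22,"dy":0.6,"dz":-0.6,"ax":0,"ay":0,"az":0,"gripper":1},
  {"dx":0.22,"dy":0.6,"dz":-0.6,"ax":0,"ay":0,"az":0,"gripper":1},
  {"dx":0.22,"dy":0.5,"dz":-0.5,"ax":0,"ay":0,"az":0,"gripper":1},
  {"dx":0.11,"dy":0.3,"dz":-0.3,"ax":0,"ay":0,"az":0,"gripper":1},
  {"dx":0,"dy":0,"dz":0,"ax":0,"ay":0,"az":0,"gripper":1},
])

```text
clock: 7.38
eef_pos: [463.7, -231.5, 127.3]
eef_rot: [-2.353, 0.002, -0.256]
wrist_force: [0.8, -0.7, -2.0]
finger_gap: 11.6
finger_force: 50.1
```

Call:
jog_arm([
  {"dx":0,"dy":0,"dz":0,"ax":0,"ay":0.4,"az":0.4,"gripper":1},
  {"dx":0,"dy":0,"dz":0,"ax":0,"ay":0.65,"az":0.63,"gripper":1},
  {"dx":0,"dy":0,"dz":0,"ax":0,"ay":0.4,"az":0.4,"gripper":1},
  {"dx":0,"dy":0.32,"dz":0.32,"ax":0,"ay":0,"az":0,"gripper":1},
  {"dx":0,"dy":0.32,"dz":0.32,"ax":0,"ay":0,"az":0,"gripper":1},
  {"dx":0,"dy":0,"dz":0,"ax":0,"ay":0,"az":0,"gripper":1},
  {"dx":0,"dy":0,"dz":0,"ax":0,"ay":0,"az":0,"gripper":1},
])

```text
clock: 8.25
eef_pos: [464.3, -230.6, 91.5]
eef_rot: [-2.353, 0.0, -0.609]
wrist_force: [0.7, 1.2, -1.1]
finger_gap: 11.6
finger_force: 50.1
```

Run:
```python
from k import *
from h import *
y=np.radians(-35);cy=np.array([-np.sin(y),np.cos(y)])
c=np.array([539,-270])-20*cy;g=np.r_[c-84*np.array([np.cos(y),np.sin(y)]),100]
delta(*target(g,-35,45))
s=cams.camera("scene")["image"];t=cams.camera("side")["image"]
o=np.hstack([cv2.resize(s[100:320,60:280],None,fx=1.8,fy=1.8),cv2.resize(t[30:250,200:420],None,fx=1.8,fy=1.8)])
cv2.imwrite("pics/p1.png",o[:,:,::-1])
```

```text
world [-1.1 -1.2  0.8] turn units [-0.02  0.01  0.01] shift units, start axes [-0.01  0.02 -0.04] end axes [-0.01  0.02 -0.04]
```

View pics/p1.png

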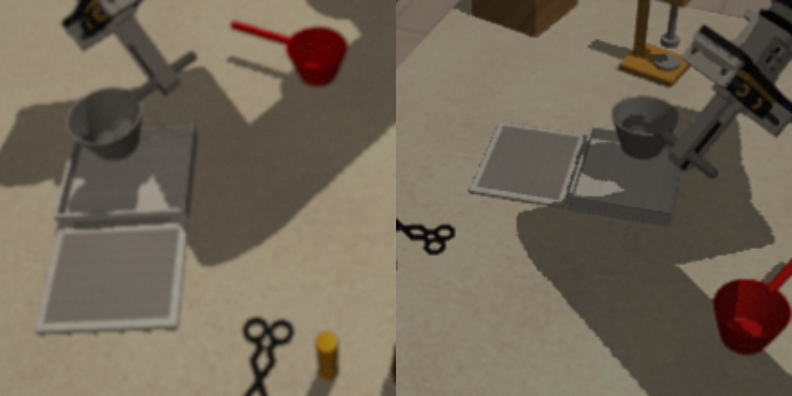

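Both views show the cup over the tray as planned. I'll roll it about the handle, slower near the release angle.

Call:
jog_arm([
  {"dx":0,"dy":0.02,"dz":0,"ax":-0.4,"ay":0,"az":0,"gripper":1},
  {"dx":0,"dy":0.04,"dz":0,"ax":-0.75,"ay":0,"az":0,"gripper":1},
  {"dx":0,"dy":0.04,"dz":0,"ax":-0.75,"ay":0,"az":0,"gripper":1},
  {"dx":0,"dy":0.04,"dz":0,"ax":-0.75,"ay":0,"az":0,"gripper":1},
  {"dx":0,"dy":0.04,"dz":0,"ax":-0.75,"ay":0,"az":0,"gripper":1},
  {"dx":0,"dy":0.04,"dz":0,"ax":-0.75,"ay":0,"az":0,"gripper":1},
  {"dx":0,"dy":0.04,"dz":0,"ax":-0.75,"ay":0,"az":0,"gripper":1},
  {"dx":0,"dy":0.04,"dz":0,"ax":-0.75,"ay":0,"az":0,"gripper":1},
  {"dx":0,"dy":0.04,"dz":0,"ax":-0.75,"ay":0,"az":0,"gripper":1},
  {"dx":0,"dy":0.03,"dz":0,"ax":-0.6,"ay":0,"az":0,"gripper":1},
])

```text
clock: 9.6
eef_pos: [456.8, -241.5, 89.0]
eef_rot: [2.704, -0.002, -0.61]
wrist_force: [-1.1, -0.4, -2.5]
finger_gap: 11.5
finger_force: 50.0
```

Call:
jog_arm([
  {"dx":0,"dy":0.02,"dz":0,"ax":-0.4,"ay":0,"az":0,"gripper":1},
  {"dx":0,"dy":0.02,"dz":0,"ax":-0.4,"ay":0,"az":0,"gripper":1},
  {"dx":0,"dy":0.02,"dz":0,"ax":-0.4,"ay":0,"az":0,"gripper":1},
  {"dx":0,"dy":0.02,"dz":0,"ax":-0.4,"ay":0,"az":0,"gripper":1},
  {"dx":0,"dy":0.02,"dz":0,"ax":-0.4,"ay":0,"az":0,"gripper":1},
  {"dx":0,"dy":0.02,"dz":0,"ax":-0.5,"ay":0,"az":0,"gripper":1},
  {"dx":0,"dy":0.02,"dz":0,"ax":-0.5,"ay":0,"az":0,"gripper":1},
  {"dx":0,"dy":0.02,"dz":0,"ax":-0.5,"ay":0,"az":0,"gripper":1},
  {"dx":0,"dy":0.02,"dz":0,"ax":-0.5,"ay":0,"az":0,"gripper":1},
  {"dx":0,"dy":0.02,"dz":0,"ax":-0.5,"ay":0,"az":0,"gripper":1},
])

```text
clock: 10.85
eef_pos: [453.5, -246.2, 94.2]
eef_rot: [1.92, -0.001, -0.61]
wrist_force: [-0.7, 0.4, -0.8]
finger_gap: 11.5
finger_force: 50.0
```

Call:
jog_arm([
  {"dx":0,"dy":0,"dz":0,"ax":0,"ay":0,"az":0,"gripper":1},
  {"dx":0,"dy":0,"dz":0,"ax":0,"ay":0,"az":0,"gripper":1},
  {"dx":0,"dy":0,"dz":0,"ax":0,"ay":0,"az":0,"gripper":1},
  {"dx":0,"dy":0,"dz":0,"ax":0,"ay":0,"az":0,"gripper":1},
  {"dx":0,"dy":0,"dz":0,"ax":0,"ay":0,"az":0,"gripper":1},
])

```text
clock: 11.48
eef_pos: [453.2, -246.4, 94.0]
eef_rot: [1.923, -0.001, -0.61]
wrist_force: [0.4, -0.1, -1.9]
finger_gap: 11.6
finger_force: 50.0
```

Run:
```python
from h import *
from cell import manip
st=manip.read_state();print(st["joints"],st["eef_pos"],st["eef_rot"])
s=cams.camera("scene")["image"];t=cams.camera("side")["image"]
o=np.hstack([cv2.resize(s[120:320,60:260],None,fx=2,fy=2),cv2.resize(t[60:260,220:420],None,fx=2,fy=2)])
cv2.imwrite("pics/p2.png",o[:,:,::-1])
```

```text
[-0.13595324  0.78109539  1.54961556 -0.99257516  1.64380571  2.43892156] [ 453.1543818  -246.44638854   93.95305423] [ 1.92290363e+00 -5.81969063e-04 -6.10065560e-01]
```

View pics/p2.png

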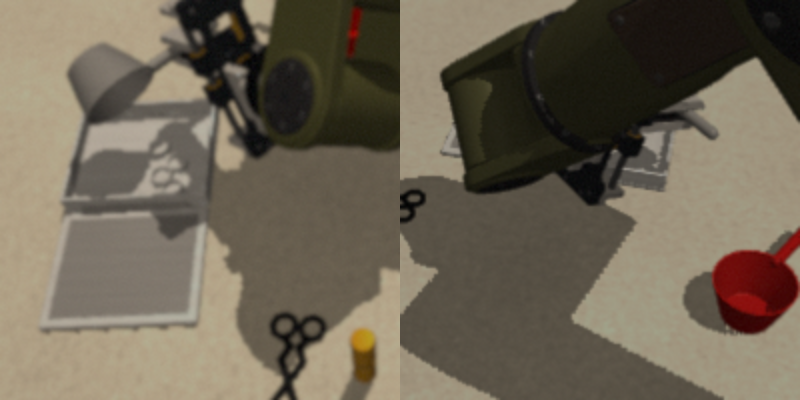

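The pans lie in the tray around (165,170) of the crop. I'll rise, roll back upright and check the tray and the cup.

Call:
jog_arm([
  {"dx":0,"dy":0.4,"dz":-0.17,"ax":0,"ay":0,"az":0,"gripper":1},
  {"dx":0,"dy":0.4,"dz":-0.17,"ax":0,"ay":0,"az":0,"gripper":1},
  {"dx":0,"dy":0.4,"dz":-0.17,"ax":0,"ay":0,"az":0,"gripper":1},
  {"dx":0,"dy":-0.03,"dz":0,"ax":0.7,"ay":0,"az":0,"gripper":1},
  {"dx":0,"dy":-0.04,"dz":0,"ax":0.9,"ay":0,"az":0,"gripper":1},
  {"dx":0,"dy":-0.04,"dz":0,"ax":0.9,"ay":0,"az":0,"gripper":1},
  {"dx":0,"dy":-0.04,"dz":0,"ax":0.9,"ay":0,"az":0,"gripper":1},
  {"dx":0,"dy":-0.04,"dz":0,"ax":0.9,"ay":0,"az":0,"gripper":1},
  {"dx":0,"dy":-0.04,"dz":0,"ax":0.9,"ay":0,"az":0,"gripper":1},
  {"dx":0,"dy":-0.04,"dz":0,"ax":0.9,"ay":0,"az":0,"gripper":1},
])

```text
clock: 12.82
eef_pos: [459.2, -238.1, 140.4]
eef_rot: [2.992, -0.003, -0.609]
wrist_force: [0.3, 0.3, -2.5]
finger_gap: 11.9
finger_force: 50.0
```

Call:
jog_arm([
  {"dx":0,"dy":-0.04,"dz":0,"ax":0.9,"ay":0,"az":0,"gripper":1},
  {"dx":0,"dy":-0.04,"dz":0,"ax":0.9,"ay":0,"az":0,"gripper":1},
  {"dx":0,"dy":-0.04,"dz":0,"ax":0.9,"ay":0,"az":0,"gripper":1},
  {"dx":0,"dy":-0.04,"dz":0,"ax":0.9,"ay":0,"az":0,"gripper":1},
  {"dx":0,"dy":-0.04,"dz":0,"ax":0.9,"ay":0,"az":0,"gripper":1},
  {"dx":0,"dy":-0.04,"dz":0,"ax":0.9,"ay":0,"az":0,"gripper":1},
  {"dx":0,"dy":0,"dz":0,"ax":0,"ay":0,"az":0,"gripper":1},
  {"dx":0,"dy":0,"dz":0,"ax":0,"ay":0,"az":0,"gripper":1},
])

```text
clock: 13.82
eef_pos: [464.2, -230.8, 141.5]
eef_rot: [-2.357, -0.001, -0.609]
wrist_force: [-0.1, -0.2, -1.4]
finger_gap: 11.7
finger_force: 50.0
```

Run:
```python
from h import *
from k import *
np.set_printoptions(precision=2,suppress=True)
s=cams.camera("scene")["image"];t=cams.camera("side")["image"]
o=np.hstack([cv2.resize(s[120:270,60:210],None,fx=2.6,fy=2.6),cv2.resize(t[60:210,230:380],None,fx=2.6,fy=2.6)])
cv2.imwrite("pics/p3.png",o[:,:,::-1])
for yaw in(0,10):
  y=np.radians(yaw);g=np.array([563,272.5,130])+84*np.array([-np.cos(y),-np.sin(y),0])
  delta(*target(g,yaw,45));show("pl",g,yaw,45);g[2]=50;show("pl",g,yaw,45)
```

```text
world [ 14.6 510.7 -19.5] turn units [ 0.   -2.47 -2.46] shift units, start axes [-7.   -7.22  7.89] end axes [ 0.36 -8.68  9.37]
pl 0 45 0 [0.12 0.38 1.85 0.95 1.05 1.13] 0.0000 wrist [479.  95. 308.]
pl 0 45 0 [0.12 0.53 1.87 1.04 0.95 0.96] 0.0000 wrist [479.  95. 228.]
world [ 14.5 496.  -19.5] turn units [ 0.   -3.18 -3.16] shift units, start axes [-6.79 -7.01  7.68] end axes [ 2.51 -8.25  8.93]
pl 10 45 0 [0.09 0.44 1.77 0.86 1.19 1.05] 0.0000 wrist [511.  83. 308.]
pl 10 45 0 [0.09 0.58 1.79 0.92 1.09 0.91] 0.0000 wrist [511.  83. 228.]
```

View pics/p3.png

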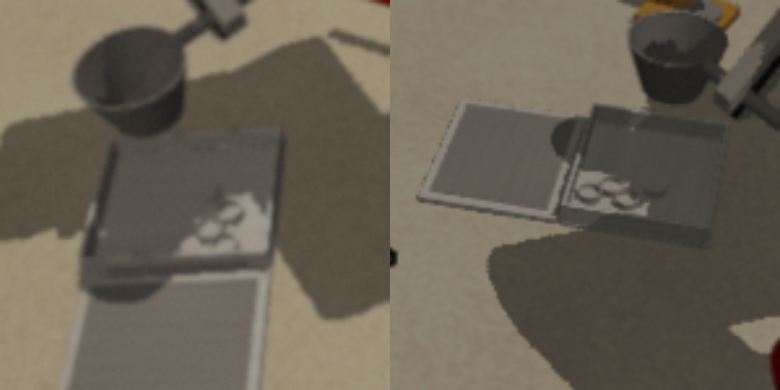

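The side crop shows all four pans in the tray, at (588,192), (613,186), (627,201) and (655,188), and the cup looks empty. I'll carry it to the coaster.

Call:
jog_arm([
  {"dx":-0.26,"dy":-0.28,"dz":0.28,"ax":0,"ay":0,"az":0,"gripper":1},
  {"dx":-0.52,"dy":-0.56,"dz":0.56,"ax":0,"ay":0,"az":0,"gripper":1},
  {"dx":-0.52,"dy":-0.56,"dz":0.56,"ax":0,"ay":0,"az":0,"gripper":1},
  {"dx":-0.52,"dy":-0.56,"dz":0.56,"ax":0,"ay":0,"az":0,"gripper":1},
  {"dx":-0.52,"dy":-0.56,"dz":0.56,"ax":0,"ay":0,"az":0,"gripper":1},
  {"dx":-0.52,"dy":-0.56,"dz":0.56,"ax":0,"ay":0,"az":0,"gripper":1},
  {"dx":-0.52,"dy":-0.56,"dz":0.56,"ax":0,"ay":0,"az":0,"gripper":1},
  {"dx":-0.52,"dy":-0.56,"dz":0.56,"ax":0,"ay":0,"az":0,"gripper":1},
  {"dx":-0.52,"dy":-0.56,"dz":0.56,"ax":0,"ay":0,"az":0,"gripper":1},
  {"dx":-0.52,"dy":-0.56,"dz":0.56,"ax":0,"ay":0,"az":0,"gripper":1},
])

```text
clock: 15.18
eef_pos: [474.4, 130.9, 142.5]
eef_rot: [-2.354, -0.002, -0.608]
wrist_force: [1.0, -0.7, -0.5]
finger_gap: 11.3
finger_force: 50.0
```

Call:
jog_arm([
  {"dx":-0.52,"dy":-0.56,"dz":0.56,"ax":0,"ay":0,"az":0,"gripper":1},
  {"dx":-0.52,"dy":-0.56,"dz":0.56,"ax":0,"ay":0,"az":0,"gripper":1},
  {"dx":-0.52,"dy":-0.56,"dz":0.56,"ax":0,"ay":0,"az":0,"gripper":1},
  {"dx":-0.29,"dy":-0.34,"dz":0.34,"ax":0,"ay":0,"az":0,"gripper":1},
  {"dx":0,"dy":0,"dz":0,"ax":0,"ay":-0.63,"az":-0.63,"gripper":1},
  {"dx":0,"dy":0,"dz":0,"ax":0,"ay":-0.63,"az":-0.63,"gripper":1},
  {"dx":0,"dy":0,"dz":0,"ax":0,"ay":-0.63,"az":-0.63,"gripper":1},
  {"dx":0,"dy":0,"dz":0,"ax":0,"ay":-0.63,"az":-0.63,"gripper":1},
  {"dx":0,"dy":0,"dz":0,"ax":0,"ay":-0.63,"az":-0.63,"gripper":1},
  {"dx":0,"dy":0,"dz":0,"ax":0,"ay":0,"az":0,"gripper":1},
])

```text
clock: 16.42
eef_pos: [479.8, 265.7, 142.1]
eef_rot: [-2.356, -0.003, 0.168]
wrist_force: [-0.1, 0.5, -1.2]
finger_gap: 11.8
finger_force: 50.0
```

Run:
```python
from h import *
from k import *
y=np.radians(10);g=np.array([563,272.5,70])+84*np.array([-np.cos(y),-np.sin(y),0])
delta(*target(g,10,45))
```

```text
world [ -0.9  -0.1 -79.9] turn units [-0.   -0.04 -0.01] shift units, start axes [-0.03  1.41  1.41] end axes [-0.02  1.41  1.41]
```

Next I'll lower to 20 mm above the resting height and look.

Call:
jog_arm([
  {"dx":0,"dy":0.25,"dz":0.25,"ax":0,"ay":0,"az":0,"gripper":1},
  {"dx":-0.02,"dy":0.4,"dz":0.4,"ax":0,"ay":-0.04,"az":0,"gripper":1},
  {"dx":0,"dy":0.4,"dz":0.4,"ax":0,"ay":0,"az":0,"gripper":1},
  {"dx":0,"dy":0.36,"dz":0.36,"ax":0,"ay":0,"az":0,"gripper":1},
  {"dx":0,"dy":0,"dz":0,"ax":0,"ay":0,"az":0,"gripper":1},
  {"dx":0,"dy":0,"dz":0,"ax":0,"ay":0,"az":0,"gripper":1},
])

```text
clock: 17.18
eef_pos: [478.6, 265.2, 62.7]
eef_rot: [-2.355, 0.002, 0.172]
wrist_force: [0.5, 0.3, -1.7]
finger_gap: 11.4
finger_force: 50.0
```

Run:
```python
from h import *
from k import *
y=np.radians(10);g=np.array([563,272.5,50])+84*np.array([-np.cos(y),-np.sin(y),0])
delta(*target(g,10,45))
c=[cams.camera("scene"),cams.camera("side")];s,t=[x["image"] for x in c]
def pr(c,P):
    W=c["world_to_cam"];K=np.array([[c["fx"],0,c["cx"]],[0,c["fy"],c["cy"]],[0,0,1]])
    return cv2.projectPoints(np.array(P,float),cv2.Rodrigues(W[:3,:3])[0],W[:3,3],K,np.array(c["dist_coeffs"]))[0][:,0]
a=np.linspace(0,2*np.pi,60)[:,None];im=[]
for cc,(r0,c0) in zip(c,((150,320),(240,140))):
    I=cv2.resize(cc["image"][r0:r0+130,c0:c0+130],None,fx=3,fy=3)
    for r,z in((42,76),(26,26)):
        P=np.c_[563+r*np.cos(a),272.5+r*np.sin(a),0*a+z]
        for u,v in pr(cc,P): cv2.circle(I,(int((u-c0+.5)*3),int((v-r0+.5)*3)),1,(0,255,0),-1)
    im.append(I)
cv2.imwrite("pics/q1.png",np.hstack(im)[:,:,::-1])
```

```text
world [  0.3   0.3 -20.5] turn units [-0.01 -0.   -0.02] shift units, start axes [0.01 0.36 0.37] end axes [0.01 0.36 0.37]
```

View pics/q1.png

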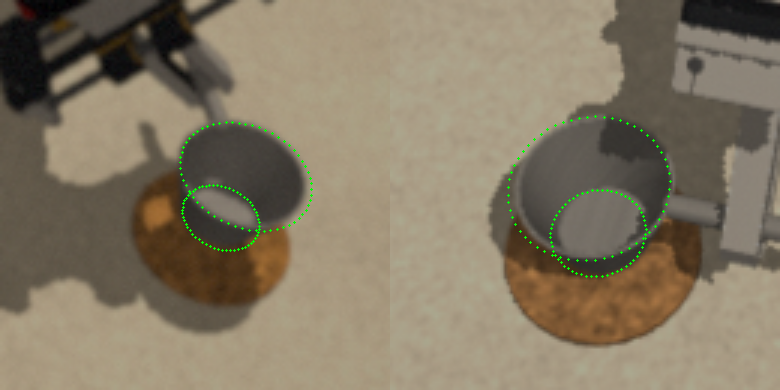

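The overlay fits: the empty cup is centred over the coaster within about 3 mm, with 29 mm of margin. I've now viewed 11 pictures, one over the limit of 10, so from here I'll check by numbers only. Lowering now.

Call:
jog_arm([
  {"dx":0,"dy":0.15,"dz":0.15,"ax":0,"ay":0,"az":0,"gripper":1},
  {"dx":0,"dy":0.12,"dz":0.12,"ax":0,"ay":0,"az":0,"gripper":1},
  {"dx":0,"dy":0.05,"dz":0.05,"ax":0,"ay":0,"az":0,"gripper":1},
  {"dx":0,"dy":0.03,"dz":0.03,"ax":0,"ay":0,"az":0,"gripper":1},
  {"dx":0,"dy":0,"dz":0,"ax":0,"ay":0,"az":0,"gripper":1},
  {"dx":0,"dy":0,"dz":0,"ax":0,"ay":0,"az":0,"gripper":1},
  {"dx":0,"dy":0,"dz":0,"ax":0,"ay":0,"az":0,"gripper":1},
])

```text
clock: 18.15
eef_pos: [478.4, 265.2, 42.5]
eef_rot: [-2.355, 0.003, 0.172]
wrist_force: [0.6, 0.3, -1.2]
finger_gap: 11.5
finger_force: 50.0
```

Call:
jog_arm([
  {"dx":0,"dy":0.02,"dz":0.02,"ax":0,"ay":0,"az":0,"gripper":1},
  {"dx":0,"dy":0,"dz":0,"ax":0,"ay":0,"az":0,"gripper":1},
  {"dx":0,"dy":0,"dz":0,"ax":0,"ay":0,"az":0,"gripper":1},
])

```text
clock: 18.52
eef_pos: [478.2, 265.3, 41.4]
eef_rot: [-2.354, 0.003, 0.173]
wrist_force: [-2.3, 0.4, 4.2]
finger_gap: 11.7
finger_force: 50.0
```

Contact: the wrist force rose by about 5 N. I'll release gently and back out along the tool axis.

Call:
jog_arm([
  {"dx":0,"dy":0,"dz":0,"ax":0,"ay":0,"az":0,"gripper":0.84},
  {"dx":0,"dy":0,"dz":0,"ax":0,"ay":0,"az":0,"gripper":0.8},
  {"dx":0,"dy":0,"dz":0,"ax":0,"ay":0,"az":0,"gripper":0.72},
  {"dx":0,"dy":0,"dz":0,"ax":0,"ay":0,"az":0,"gripper":0.68},
  {"dx":0,"dy":0,"dz":0,"ax":0,"ay":0,"az":0,"gripper":0.68},
  {"dx":0,"dy":0,"dz":0,"ax":0,"ay":0,"az":0,"gripper":0.68},
])

```text
clock: 19.27
eef_pos: [478.3, 265.2, 41.2]
eef_rot: [-2.355, 0.003, 0.173]
wrist_force: [-0.6, 0.8, -0.1]
finger_gap: 30.0
finger_force: 0.0
```

Call:
jog_arm([
  {"dx":0,"dy":0,"dz":-0.3,"ax":0,"ay":0,"az":0,"gripper":0.68},
  {"dx":0,"dy":0,"dz":-0.5,"ax":0,"ay":0,"az":0,"gripper":0.68},
  {"dx":0,"dy":0,"dz":-0.8,"ax":0,"ay":0,"az":0,"gripper":0.68},
  {"dx":0,"dy":0,"dz":-0.8,"ax":0,"ay":0,"az":0,"gripper":0.68},
  {"dx":0,"dy":0,"dz":-0.8,"ax":0,"ay":0,"az":0,"gripper":0.68},
  {"dx":0,"dy":-0.5,"dz":-0.5,"ax":0,"ay":0,"az":0,"gripper":0.68},
  {"dx":0,"dy":0,"dz":0,"ax":0,"ay":0,"az":0,"gripper":0.68},
  {"dx":0,"dy":0,"dz":0,"ax":0,"ay":0,"az":0,"gripper":0.68},
])

```text
clock: 20.27
eef_pos: [494.0, 175.5, 159.6]
eef_rot: [-2.355, 0.003, 0.172]
wrist_force: [-0.1, 0.6, -0.2]
finger_gap: 30.4
finger_force: 0.0
```

Run:
```python
from h import *
c=cams.camera("side");I=c["image"]
# numeric check: compare side view near cup with grey mask vs expected rim at z=56, and the undisturbed items with the first picture
old=cv2.imread("pics/side0.png")[:,:,::-1]
for n,(x0,x1,y0,y1) in dict(perfume=(155,195,165,220),lipcurl=(180,240,140,190)).items():
    print(n,np.abs(I[y0:y1,x0:x1].astype(int)-old[y0:y1,x0:x1]).mean().round(1))
hsv=cv2.cvtColor(I[240:370,150:275],cv2.COLOR_RGB2HSV);m=((hsv[...,1]<45)).astype(np.uint8)
n,l,st,ce=cv2.connectedComponentsWithStats(m)
for k in np.argsort(-st[1:,4])[:3]+1:print(st[k]+[150,240,0,0,0],ce[k]+[150,240])
W=c["world_to_cam"];K=np.array([[c["fx"],0,c["cx"]],[0,c["fy"],c["cy"]],[0,0,1]])
a=np.linspace(0,2*np.pi,90)
for r,z in((42,56),(26,6)):
    P=np.c_[563+r*np.cos(a),272.5+r*np.sin(a),0*a+z]
    p=cv2.projectPoints(P,cv2.Rodrigues(W[:3,:3])[0],W[:3,3],K,np.array(c["dist_coeffs"]))[0][:,0];print(z,p.min(0).round(),p.max(0).round())
```

```text
perfume 8.2
lipcurl 23.0
[ 183  284   92   51 2319] [215.70159552 310.36394998]
[263 240  12   5  46] [269.17391304 241.5       ]
[171 334   4   3   8] [172.5 335. ]
56 [181. 285.] [234. 333.]
6 [194. 309.] [226. 337.]
```

Run:
```python
from h import *
from cell import job
I=cams.camera("scene")["image"];old=cv2.imread("pics/scene0.png")[:,:,::-1].copy()
for n,(x0,x1,y0,y1) in dict(perfume=(275,315,275,325),lip=(230,252,280,315),curl=(187,228,272,340)).items():
    for im in(old,I):
        h=cv2.cvtColor(im[y0:y1,x0:x1],cv2.COLOR_RGB2HSV);m=(h[...,1]>150) if n!="curl" else h[...,2]<45
        print(n,m.sum(),np.argwhere(m).mean(0).round(1))
```

```text
perfume 941 [24.7 18.2]
perfume 938 [24.6 18.2]
lip 247 [16.8 11.5]
lip 272 [16.2 11.3]
curl 350 [34.5 17.1]
curl 395 [30.3 18.6]
```

```bash
python3 -c "
from cell import job
print(job.sign_off())"
```

```text
the job is handed in; nothing more can be done
None
```

The job is handed in at about 20 s: all four pans are in the tray, the empty cup stands upright on the coaster, and the arm went nowhere near the perfume, lipstick or curler (perfume and lipstick measured unmoved; the curler reading was blurred, probably by the arm's shadow); I viewed 11 pictures, one over the limit of 10.

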